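# Unlatch the plate press and hold its bar up

## Task

The painted plate in the press is ready to be taken out. First carry or push both dry clay lumps off the green hold-down bar into the scrap pail, letting neither touch the plate; then pull the red latch tab sideways, to the robot's left, against its spring, lift the bar's front end off its ball, and finish while still holding the bar up in the gripper, its front end raised at least 6 cm, steady. Leave the plate and the other pots, bottle and brush where they are.

Things in the scene. Friction and masses are not known exactly. Their poses are not given: they have to be found in the camera images.
- stand: fixed dark wooden base of the plate press, 320 mm along its x, 190 mm along y, 20 mm thick, origin under its centre on the table; x points from the ball end (near the robot) to the hinge end. At x = -120 mm stands a steel post with a 36 mm ball, at x = +130 mm the hinge brackets (116 mm wide over all, 95 mm high). Yaw within 0.35 rad.
- hold_bar: green hold-down bar, 50 mm wide, 14 mm thick. Origin on the hinge axis (its y) at stand x = +130 mm, 78 mm above the table; it runs along its -x, with a press disc 110 mm across at x = -125 mm. Flat top of bar and disc 85 mm above the table. At x = -250 mm the coupler, a box 68 by 72 mm, covers the ball. 0.5 kg, falls when let go; 3 N lift it at the coupler once unlatched.
- latch (a joint): travel of the sprung latch slide, m: 0 = closed, grows as the tab is pulled towards the stand's +y. It frees the ball at 0.016, stop at 0.030; the spring pulls back with 4 N at 0 and 9 N at 0.030, and shuts it when let go; it need only stay pulled until the coupler has risen 25 mm.
- latch_tab (a point): centre of the red upright latch tab on the coupler, 26 mm along the bar, 12 mm thick in the sliding direction (y), 45 mm high, standing on a steel slide plate whose top is 20 mm below this point. It moves with the latch and tilts with the bar, whose axes it has; nothing stands within 30 mm beside it. Gripped, it serves both to pull the latch and to lift the bar.
- coupler (a point): centre of the coupler's top face, 96 mm above the table when down, straight over the ball, 250 mm from the hinge axis; with the latch closed the coupler lifts only 2 mm. The bar swings up to 1.0 rad.
- lump1_mid (a point): centre (half-way up) of a dry grey clay lump, blocky with rounded edges: about 45 mm along its x, 28 mm thick across its y, 38 mm high, 40 to 80 g. It stands upright on the green hold-down bar. It stands on the half of the bar nearer the latch.
- lump2_mid (a point): centre (half-way up) of a dry grey clay lump, blocky with rounded edges: about 45 mm along its x, 28 mm thick across its y, 38 mm high, 40 to 80 g. It stands upright on the green hold-down bar. It stands on the half of the bar nearer the hinge.
- pail: fixed grey metal scrap pail, round, open at the top, about 170 mm across the rim, 110 mm high, wall 4 mm, origin at the centre of its underside on the table. Left or right of the press.
- plate: dark grey painted plate, 184 mm diameter, 22 mm high, loose on the stand under the press disc (6 mm below the black rubber foot); origin at the centre of its underside. Must stay.
- bowl: terracotta bowl, 150 mm diameter, 65 mm high, on the other side of the press from the pail; origin under its centre. Must stay.
- jar: glass jar with blue cap, 56 mm diameter, 65 mm high, left of the press; origin under its centre. Must stay.
- cup: small blue ceramic cup, 60 mm diameter, 55 mm high, right of the press; origin under its centre. Must stay.
- mug: white mug, 84 mm diameter, 95 mm high, at the back left; origin under its centre. Must stay.
- bottle: clear water bottle, 60 mm diameter, 190 mm high, at the back right; origin under its centre. Must stay.
- brush: paint brush, 150 mm long, lying on the table along the press's right side; origin under it. Must stay.
Things that resemble listed ones, but are neither listed nor needed, are in the scene too. What is shaped like the part that bears lump2_mid but turquoise is not meant.

How it is judged:
By the outcome, as a careful person would: the job done as asked, in the order asked, and still so for the second after the job is handed in, while the arm keeps its last pose, push and grip.
It also fails if it takes over 58 s, if anything falls off the work surface, if the arm or the gripper's body presses on something with over 40 N, if the wrist force passes 120 N, or if a joint passes its speed limit or range.

## Robot

A 6-joint arm with a two-finger parallel gripper is mounted at the origin on the work surface. World frame = base frame: x ahead of the robot, y to its left, z up, the work surface at z = 0. Lengths are in m, angles in rad, forces in N, time in s.
With the tool pointing down it reaches from about 0.375 to 0.9 m from the base axis. Payload 3.1 kg.
Tool frame: the origin (TCP) lies midway between the tips of the shut fingers; the grasp point (between the pads) lies ctrl.hold_point_z behind it (ctrl.hold_point_z is the distance from the TCP to the grasp point, in m); z points along the fingers, y is the line along which they close (so a half turn about z gives the same grasp; the last joint's range is limited). The gripper opens to 85 mm and grips with 20 to 120 N. Pads are 22 mm wide; open, the fingers measure 114 mm over their backs; the gripper's body (76 mm by 85 mm) begins 54 mm behind the grasp point. The pads swing forward as they close: fully open they stand 13 mm farther back than shut.
Start: joints at [-1.327, 0.527, 1.433, -0, 1.181, -0.178], TCP at [0.256, -0.57, 0.231] pointing down, gripper open.
Joint ranges: [-3.08, 3.08], [-0.75, 2.2], [0.22, 2.44], [-1.43, 4.57], [0, 2.65], [-2.85, 2.85]. Speed limits (rad/s): [2.79, 2.79, 3.14, 3.14, 3.14, 3.14].

## Interface

Orientations are given as a unit quaternion [w, x, y, z].
In Python, from workcell import ctrl gives the robot as it stands. The module is installed in compiled form; this text tells all that it offers.
- The arm moves only by the shell command python3 -m inch 'ROWS' [FORCE]. ROWS is JSON, one flat list of numbers, 7 for each row, row after row: the shift along the world's x, y, z in cm, then the turn, a rotation vector about the world's x, y, z in degrees, then the opening, from 0 (shut) to 1 (fully open). In form: [tx, ty, tz, ax, ay, az, hand, tx, ty, tz, ax, ay, az, hand, ...]. A call has 1 to 10 rows; each row shifts and turns the commanded pose from where the row before left it; what a row does not reach is not made up. A row lasts 1/10 s, in which the tool goes at most 50 mm and 8.59 degrees, less where a joint would pass 70% of its speed; a pose out of reach is approached as far as the arm can. A call with a gripper value outside its range is refused whole. The fingers move at their own pace and stop on an object; FORCE is the grip in N (left out, the last holds). Time passes only in rows, so rows that do not move let the fingers close. It gives the time, the measured TCP pose, the force, the opening and the grip force at its end, in the units of the state.
- ctrl.state(): the state, without advancing time (a new reading comes with each control period).
- ctrl.grab_frame(name): name is "scene" or "top" or "wrist"; returns (picture, depth): 420x560x3 uint8, red, green, blue; 420x560 float32, m along the optical axis (not along the pixel's ray), 0 where there is no reading.
- ctrl.camera_model(name): a dict with "intrinsics" (3x3 intrinsics, pixels), "k1" (the pictures are not rectified: a ray, as slopes to the right and down, at radius r is drawn at 1 + k1 r^2 times it, then the intrinsics apply), "rvec" (rotation vector, rad) and "tvec" (3), from world to camera coordinates, as OpenCV has them. Camera axes: x right, y down, z forward; pixel columns grow to the right and rows downward; lengths in m; the calibration is good to about 2 mm. A picture is of the moment at which its call begins: read the wrist's pose just before it. camera_model takes no time and is no camera call; for the wrist camera it gives the pose at the moment of the call.
- ctrl.hand_in(): hands the job in; it is judged then, once.
Trained networks look in the newest picture that a camera, given by its name, has taken for a name from the list of things; names that differ only in an ending like _2 or _b are one class to them, and where a whole thing is asked for, a point or a joint stands for the part that bears it (a point fixed in the world has none). Each returns a list of dicts, best first, with "confidence" (0 to 1); they miss things now and then, are a little off and sometimes report something else, mostly with a low value. They report only what shows in the picture. A call takes as long as a camera call. They do not tell look-alikes from the thing itself.
- ctrl.recognise(thing, camera): "point" ([x, y, z] in m, in world coordinates, good to about 4 mm: the middle of the surface that is visible of it).
- ctrl.trace(thing, camera): "mask" (420x560 bool, what is visible of it).
The state is a dict: "t": time; "joint_positions": joint angles; "qd": joint speeds; "joint_efforts": joint torques, N m; "tcp_pos": TCP position; "eef_rot": TCP orientation; "force": force on the tool from outside, world axes, zero at the start; "wrist_torque": the same for the moment, N m; "gripper_width": opening from 0.0 (shut) to 1.0 (fully open); "gripper_force": force on a finger pad.
Only numpy, scipy, OpenCV 4.12 (cv2) and the standard library are available. Lean on these libraries where they do the work, as an engineer would, in place of code of your own. Each camera call takes 0.05 s, during which the arm holds its last target. There are 200 camera calls.

## Working session

There is one attempt and no reset: what is moved stays moved. The work goes in short steps, Python scripts to look and compute and a shell command to move; the robot and the scene stay as the last step left them, time stands still between calls to the robot, and variables do not carry over. Pictures are saved under pics/ and viewed, at most 10 in all, crops included, and the job is handed in when it is done.

```bash
mkdir -p pics
cat > h.py <<'E'
import numpy as np, cv2
from workcell import ctrl
def cloud(name,d,cm=None):
    cm=cm or ctrl.camera_model(name); K=np.array(cm["intrinsics"],float)
    v,u=np.mgrid[0:420,0:560]
    p=np.stack([u,v],-1).reshape(-1,1,2).astype(float)
    n=cv2.undistortPoints(p,K,np.array([cm["k1"],0,0,0.])).reshape(420,560,2)
    P=np.dstack([n*d[...,None],d]); R=cv2.Rodrigues(np.array(cm["rvec"],float))[0]
    W=(P-np.array(cm["tvec"]).ravel())@R; W[d==0]=np.nan
    return W
E
python3 - <<'E'
from h import *
for c in ["scene","top"]:
    im,d=ctrl.grab_frame(c); cv2.imwrite(f"pics/{c}0.png",im[...,::-1]); np.savez(f"{c}0.npz",im=im,W=cloud(c,d))
    for t in ["latch_tab","coupler","lump1_mid","lump2_mid","pail","hold_bar","stand"]:
        print(c,t,[(np.round(r["point"],3).tolist(),round(r["confidence"],2)) for r in ctrl.recognise(t,c)][:4])
print(ctrl.hold_point_z, ctrl.state())
E
```

```text
scene latch_tab [([0.476, -0.061, 0.102], 0.76), ([0.584, -0.064, 0.088], 0.24)]
scene coupler [([0.591, -0.067, 0.081], 0.93)]
scene lump1_mid [([0.574, -0.066, 0.115], 0.6)]
scene lump2_mid [([0.66, -0.049, 0.116], 0.88), ([0.772, 0.165, 0.029], 0.72), ([0.837, 0.052, 0.035], 0.66), ([0.589, -0.064, 0.088], 0.46)]
scene pail [([0.526, 0.344, 0.073], 0.64)]
scene hold_bar [([0.586, -0.066, 0.089], 0.97)]
scene stand [([0.658, -0.077, 0.025], 0.59), ([0.524, 0.344, 0.074], 0.22)]
top latch_tab [([0.469, -0.049, 0.102], 0.61)]
top coupler [([0.575, -0.05, 0.084], 0.91)]
top lump1_mid [([0.568, -0.06, 0.122], 0.53)]
top lump2_mid [([0.826, 0.06, 0.037], 0.7), ([0.649, -0.045, 0.12], 0.51), ([0.761, 0.166, 0.03], 0.48)]
top pail [([0.509, 0.385, 0.027], 0.56)]
top hold_bar [([0.578, -0.052, 0.083], 0.76)]
top stand [([0.579, -0.049, 0.081], 0.95)]
0.0187 {'t': 0.8, 'joint_positions': array([-1.32649224e+00,  5.27461731e-01,  1.43270469e+00, -2.92994128e-05,
        1.18140101e+00, -1.78503990e-01]), 'qd': array([-6.07113397e-04, -5.54247735e-04,  1.58158264e-03, -4.88579016e-04,
       -2.14043654e-05,  1.15741841e-03]), 'joint_efforts': array([-7.76213892e-04, -4.42254639e+01, -1.78412622e+01, -2.19961098e-04,
        6.01632928e-04,  9.43668141e-06]), 'tcp_pos': array([ 0.25646272, -0.56993006,  0.23133244]), 'eef_rot': array([ 1.30538181e-05,  9.77736098e-01,  2.09838326e-01, -1.31307937e-05]), 'force': array([ 0.33039248,  0.11063517, -0.65005046]), 'wrist_torque': array([ 0.03988696,  0.03274004, -0.02992497]), 'gripper_force': 0.0, 'gripper_width': 0.999060915998637}
```

View pics/scene0.png

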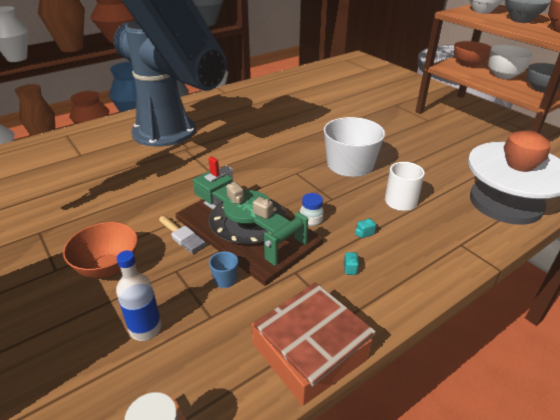

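View pics/top0.png

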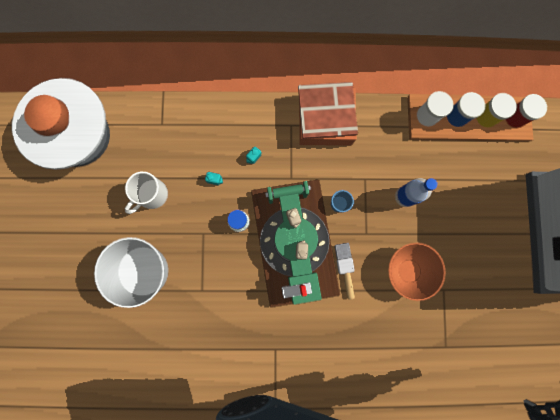

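The scene view shows both clay lumps at (235,193) and (262,207), the red tab at (213,165) and the pail at (353,145). In the top view the lumps are at (302,250) and (294,216), the tab at (304,290) and the pail at (131,272). The turquoise blocks at (214,178) and (253,155) are the decoys.

Run:
```python
from h import *
for c in ["top","scene"]:
    f=np.load(c+"0.npz"); W=f["W"]; im=f["im"].astype(int); hsv=cv2.cvtColor(f["im"],cv2.COLOR_RGB2HSV)
    box=(abs(W[...,0]-.6)<.17)&(abs(W[...,1]+.05)<.12)
    green=box&(hsv[...,0]>50)&(hsv[...,0]<85)&(hsv[...,1]>90)&(W[...,2]>.07)
    red=box&((hsv[...,0]<6)|(hsv[...,0]>174))&(hsv[...,1]>180)&(W[...,2]>.08)
    print(c,"red",red.sum(),np.nanmean(W[red],0),np.nanmin(W[red],0),np.nanmax(W[red],0))
    g=W[green]; 
    print("green x-slices",[(x,np.round([np.median(s[:,1]),s[:,1].min(),s[:,1].max(),np.median(s[:,2])],3).tolist()) for x in np.arange(.44,.76,.02) for s in [g[abs(g[:,0]-x)<.01]] if len(s)>5])
    l=box&(W[...,2]>.095)&(hsv[...,0]<40)&(hsv[...,1]<150)&(W[...,0]>.51)
    n,lab,st,_=cv2.connectedComponentsWithStats(l.astype(np.uint8))
    for i in range(1,n):
        if st[i,4]<25: continue
        p=W[lab==i]; t=p[p[:,2]>p[:,2].max()-.008]
        r=cv2.minAreaRect((t[:,:2]*1000).astype(np.float32))
        print("lump",st[i],p.min(0).round(3),p.max(0).round(3),"top",len(t),t.mean(0).round(3),r)
    pl=(abs(W[...,1]-.36)<.16)&(abs(W[...,0]-.52)<.16)&(W[...,2]>.1)&(W[...,2]<.12)
    p=W[pl]; print("pail rim",p.min(0),p.max(0),cv2.minEnclosingCircle((p[:,:2]*1000).astype(np.float32)))
```

```text
top red 46 [ 0.47258106 -0.06252066  0.14689797] [ 0.46131655 -0.06981744  0.13989664] [ 0.48439316 -0.05621133  0.15152721]
green x-slices [(np.float64(0.44), [-0.066, -0.109, -0.04, 0.095]), (np.float64(0.46), [-0.092, -0.109, -0.04, 0.096]), (np.float64(0.48000000000000004), [-0.091, -0.106, -0.033, 0.096]), (np.float64(0.5), [-0.069, -0.102, -0.032, 0.095]), (np.float64(0.52), [-0.063, -0.097, -0.038, 0.085]), (np.float64(0.54), [-0.058, -0.086, -0.028, 0.085]), (np.float64(0.56), [-0.036, -0.097, -0.006, 0.085]), (np.float64(0.5800000000000001), [-0.036, -0.104, 0.002, 0.085]), (np.float64(0.6000000000000001), [-0.049, -0.105, 0.002, 0.085]), (np.float64(0.6200000000000001), [-0.051, -0.102, 0.002, 0.085]), (np.float64(0.6400000000000001), [-0.064, -0.092, -0.011, 0.085]), (np.float64(0.6600000000000001), [-0.023, -0.064, -0.016, 0.085]), (np.float64(0.6800000000000002), [-0.034, -0.062, -0.013, 0.085]), (np.float64(0.7000000000000002), [-0.026, -0.059, 0.017, 0.085]), (np.float64(0.7200000000000002), [-0.034, -0.082, 0.02, 0.09]), (np.float64(0.7400000000000002), [-0.065, -0.07
[... 1550 characters left out ...]
0.015, 0.085]), (np.float64(0.7200000000000002), [-0.022, -0.085, 0.018, 0.089]), (np.float64(0.7400000000000002), [-0.066, -0.082, -0.017, 0.086])]
lump [226 182  18  20 254] [ 0.549 -0.079  0.095] [ 0.594 -0.05   0.125] top 122 [ 0.569 -0.065  0.12 ] ((568.6171264648438, -63.94751739501953), (28.021446228027344, 37.449363708496094), 86.07042694091797)
lump [253 197  20  19 288] [ 0.632 -0.063  0.095] [ 0.675 -0.025  0.126] top 121 [ 0.653 -0.045  0.121] ((652.1610107421875, -44.67396545410156), (36.51276779174805, 27.687044143676758), 21.256391525268555)
pail rim [0.42699288 0.27213419 0.1000016 ] [0.59903465 0.44338267 0.11256693] ((512.7000732421875, 357.3240051269531), 87.7720718383789)
```

```bash
python3 -m inch '[2.8,3.7,0,0,0,0,1,2.8,3.7,0,0,0,0,1,2.8,3.7,0,0,0,0,1,2.8,3.7,0,0,0,0,1,2.8,3.7,0,0,0,0,1,2.8,3.7,0,0,0,0,1,2.8,3.7,0,0,0,0,1,2.8,3.7,0,0,0,0,1,2.8,3.7,0,0,0,0,1,2.8,3.7,0,0,0,0,1]' 40; python3 -m inch '[2.8,3.8,0,0,0,-2,1,2.8,3.8,0,0,0,0,1,2.8,3.8,0,0,0,0,1,2.8,3.8,0,0,0,0,1,0,0,0,0,0,0,1,0,0,0,0,0,0,1]'
python3 - <<'E'
from h import *
im,d=ctrl.grab_frame("wrist"); cv2.imwrite("pics/w1.png",im[...,::-1])
W=cloud("wrist",d); hsv=cv2.cvtColor(im,cv2.COLOR_RGB2HSV)
l=(abs(W[...,0]-.6)<.1)&(abs(W[...,1]+.05)<.05)&(W[...,2]>.11)&(W[...,2]<.135)&(hsv[...,1]<150)
n,lab,st,_=cv2.connectedComponentsWithStats(l.astype(np.uint8))
for i in range(1,n):
    if st[i,4]<80: continue
    t=W[lab==i]; print(st[i],t.mean(0).round(4),t[:,2].max(),cv2.minAreaRect((t[:,:2]*1000).astype(np.float32)))
E
```

```text
t: 1.8
tcp_pos: [0.5375, -0.1983, 0.2316]
eef_rot: [0.0, 0.978, 0.21, 0.0]
force: [1.1, -0.9, 0.0]
gripper_width: 0.994
gripper_force: 0.0
t: 2.4
tcp_pos: [0.6486, -0.0468, 0.2309]
eef_rot: [0.0, 0.981, 0.194, -0.0]
force: [-0.0, 0.7, -1.9]
gripper_width: 1.002
gripper_force: 0.0
[ 264  179   31   44 1244] [ 0.6511 -0.0435  0.1206] 0.12605222233214855 ((648.9769897460938, -44.38188552856445), (40.07947540283203, 27.362163543701172), 20.54608154296875)
[ 247  261   38   42 1038] [ 0.5686 -0.0627  0.1202] 0.1258406456297828 ((565.7393188476562, -63.872642517089844), (28.474029541015625, 39.84956359863281), 85.98826599121094)
```

View pics/w1.png

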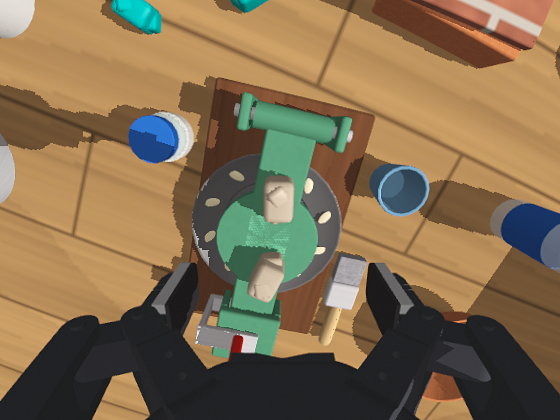

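The wrist view shows lump2 at (278,197), lump1 at (266,275) and the red tab at (237,343). The way to both lumps is clear, so I'll lower onto lump2.

```bash
python3 -m inch '[0.1,0.2,-3,0,0,0,1,0.1,0.1,-3,0,0,0,1,0,0,-3,0,0,0,1,0,0,-3,0,0,0,1,0,0,-1,0,0,0,1,0,0,-0.5,0,0,0,1,0,0,0,0,0,0,1,0,0,0,0,0,0,0.6,0,0,0,0,0,0,0.3,0,0,0,0,0,0,0.1]' 30; python3 -m inch '[0,0,0,0,0,0,0,0,0,0,0,0,0,0,0,0,0,0,0,0,0,0,0,0,0,0,0,0]'
```

```text
t: 3.45
tcp_pos: [0.6512, -0.045, 0.0976]
eef_rot: [0.0, 0.981, 0.193, 0.001]
force: [0.8, 1.0, -1.3]
gripper_width: 0.515
gripper_force: 0.0
t: 3.85
tcp_pos: [0.651, -0.0449, 0.0972]
eef_rot: [0.0, 0.981, 0.193, 0.001]
force: [-0.5, 1.4, 6.5]
gripper_width: 0.323
gripper_force: 30.2
```

```bash
python3 -m inch '[0,0,2,0,0,0,0,0,0,3,0,0,0,0,0,0,4,0,0,0,0,0,0,3,0,0,0,0,-1.2,3.6,0,0,0,0,0,-1.2,3.6,0,0,0,0,0,-1.2,3.6,0,0,0,0,0,-1.2,3.6,0,0,0,0,0,-1.2,3.6,0,0,0,0,0,-1.2,3.6,0,0,0,0,0]' ; python3 -m inch '[-1.3,3.8,0,0,0,0,0,-1.3,3.8,0,0,0,0,0,-1.3,3.8,0,0,0,0,0,-1.3,3.8,0,0,0,0,0,-1.3,3.8,0,0,0,0,0,0,0,-3,0,0,0,0,0,0,-4,0,0,0,0,0,0,-4,0,0,0,0,0,0,-3,0,0,0,0,0,0,0,0,0,0,0]'
```

```text
t: 4.85
tcp_pos: [0.5774, 0.1724, 0.2157]
eef_rot: [-0.0, 0.981, 0.193, -0.001]
force: [0.8, 0.4, -0.0]
gripper_width: 0.317
gripper_force: 29.6
t: 5.85
tcp_pos: [0.5096, 0.3592, 0.0712]
eef_rot: [0.001, 0.981, 0.193, -0.006]
force: [-0.8, -0.3, -0.8]
gripper_width: 0.323
gripper_force: 29.6
```

```bash
python3 -m inch '[0,0,0,0,0,0,0.6,0,0,0,0,0,0,0.6,0,0,0,0,0,0,0.6,0,0,4,0,0,0,0.6,0,0,4,0,0,0,0.6,0,0,4,0,0,0,1,0,0,3,0,0,0,1,0.6,-4.2,0,0,0,-5,1,0.6,-4.2,0,0,0,-5,1,0.6,-4.2,0,0,0,-5,1]' ; python3 -m inch '[0.6,-4.2,0,0,0,-5,1,0.6,-4.2,0,0,0,-5,1,0.6,-4.2,0,0,0,0,1,0.6,-4.2,0,0,0,0,1,0.6,-4.2,0,0,0,0,1,0.6,-4.2,0,0,0,0,1,0.3,-4.4,0,0,0,0,1,0,0,0,0,0,0,1,0,0,0,0,0,0,1]'
python3 - <<'E'
from h import *
im,d=ctrl.grab_frame("wrist"); cv2.imwrite("pics/w2.png",im[...,::-1])
W=cloud("wrist",d); hsv=cv2.cvtColor(im,cv2.COLOR_RGB2HSV)
l=(abs(W[...,0]-.6)<.1)&(abs(W[...,1]+.05)<.05)&(W[...,2]>.11)&(W[...,2]<.135)&(hsv[...,1]<150)
n,lab,st,_=cv2.connectedComponentsWithStats(l.astype(np.uint8))
for i in range(1,n):
    if st[i,4]<80: continue
    t=W[lab==i]; print(st[i],t.mean(0).round(4),t[:,2].max(),cv2.minAreaRect((t[:,:2]*1000).astype(np.float32)))
E
```

```text
t: 6.85
tcp_pos: [0.532, 0.2342, 0.2288]
eef_rot: [-0.0, 0.998, 0.062, 0.002]
force: [1.3, 0.1, -0.8]
gripper_width: 0.997
gripper_force: 0.0
t: 7.75
tcp_pos: [0.5707, -0.062, 0.2277]
eef_rot: [0.0, 1.0, -0.026, 0.001]
force: [-1.3, -0.1, 0.3]
gripper_width: 0.999
gripper_force: 0.0
[ 268  189   31   43 1258] [ 0.5675 -0.0619  0.1202] 0.1254012336933869 ((565.6892700195312, -61.972896575927734), (27.5963134765625, 38.929542541503906), 86.86148071289062)
```

```bash
python3 -m inch '[-0.3,0,-3,0,0,0,1,0,0,-3,0,0,0,1,0,0,-3,0,0,0,1,0,0,-2.5,0,0,0,1,0,0,-1.4,0,0,0,1,0,0,0,0,0,0,1,0,0,0,0,0,0,0.6,0,0,0,0,0,0,0.3,0,0,0,0,0,0,0,0,0,0,0,0,0,0]' 30; python3 -m inch '[0,0,0,0,0,0,0,0,0,0,0,0,0,0,0,0,0,0,0,0,0,0,0,2,0,0,0,0,0,0,3,0,0,0,0,0,0,4,0,0,0,0,0,0,3,0,0,0,0]'
```

```text
t: 8.8
tcp_pos: [0.5681, -0.0612, 0.0983]
eef_rot: [0.0, 1.0, -0.024, 0.001]
force: [-0.6, 0.2, 1.4]
gripper_width: 0.333
gripper_force: 0.9
t: 9.5
tcp_pos: [0.5677, -0.0611, 0.2191]
eef_rot: [0.0, 1.0, -0.024, 0.001]
force: [0.3, 0.1, -0.6]
gripper_width: 0.323
gripper_force: 31.7
```

```bash
python3 -m inch '[-0.5,4.2,0,0,0,0,0,-0.5,4.2,0,0,0,0,0,-0.5,4.2,0,0,0,0,0,-0.5,4.2,0,0,0,0,0,-0.5,4.2,0,0,0,0,0,-0.5,4.2,0,0,0,0,0,-0.5,4.2,0,0,0,0,0,-0.5,4.2,0,0,0,0,0,-0.5,4.2,0,0,0,0,0,-0.5,4.2,0,0,0,0,0]' ; python3 -m inch '[0,0,-4,0,0,0,0,0,0,-4,0,0,0,0,0,0,-4,0,0,0,0,0,0,-0.5,0,0,0,0,0,0,0,0,0,0,0,0,0,0,0,0,0,0.6,0,0,0,0,0,0,0.6,0,0,0,0,0,0,0.6,0,0,4,0,0,0,0.6,0,0,4,0,0,0,0.6]'
python3 -m inch '[0,0,4,0,0,0,1,0,0,2,0,0,0,1,-0.7,-4.2,0,0,0,5,1,-0.7,-4.2,0,0,0,5,1,-0.7,-4.2,0,0,0,4,1,-0.7,-4.2,0,0,0,0,1,-0.7,-4.2,0,0,0,0,1,0,0,0,0,0,0,1,0,0,0,0,0,0,1]'
python3 - <<'E'
from h import *
im,d=ctrl.grab_frame("top"); W=cloud("top",d); cv2.imwrite("pics/t2.png",cv2.resize(im[150:330,80:380,::-1],None,fx=2.5,fy=2.5))
hsv=cv2.cvtColor(im,cv2.COLOR_RGB2HSV)
ims,ds=ctrl.grab_frame("scene"); Ws=cloud("scene",ds)
for w,i in ((W,im),(Ws,ims)):
    hsv=cv2.cvtColor(i,cv2.COLOR_RGB2HSV)
    box=(abs(w[...,0]-.6)<.17)&(abs(w[...,1]+.05)<.12)
    red=box&((hsv[...,0]<6)|(hsv[...,0]>174))&(hsv[...,1]>180)&(w[...,2]>.08)
    g=box&(hsv[...,0]>50)&(hsv[...,0]<85)&(hsv[...,1]>90)&(w[...,2]>.091)&(w[...,2]<.1)&(w[...,0]<.55)
    r=w[red]; t=r[r[:,2]>.142]; print("tab",len(t),t.mean(0),r.min(0),r.max(0)); print(cv2.minAreaRect((w[g][:,:2]*1000).astype(np.float32)))
    b=box&(hsv[...,0]>50)&(hsv[...,0]<85)&(hsv[...,1]>90)&(w[...,2]>.078)&(w[...,2]<.09); q=w[b]
    xs=[(x,(s[:,1].min()+s[:,1].max())/2) for x in (.65,.66,.67,.68,.69) for s in [q[abs(q[:,0]-x)<.006]]]+[(x,(s[:,1].min()+s[:,1].max())/2) for x in (.515,.525,.535,.545) for s in [q[abs(q[:,0]-x)<.006]] if len(s)]
    print(np.polyfit(*np.array(xs).T,1))
E
```

```text
t: 10.5
tcp_pos: [0.5168, 0.3605, 0.217]
eef_rot: [0.0, 1.0, -0.024, -0.0]
force: [0.7, -0.2, -0.4]
gripper_width: 0.32
gripper_force: 31.7
t: 11.5
tcp_pos: [0.5169, 0.3587, 0.1731]
eef_rot: [0.0, 1.0, -0.024, -0.001]
force: [0.7, 0.2, 0.4]
gripper_width: 0.6
gripper_force: 0.0
t: 12.4
tcp_pos: [0.483, 0.1484, 0.2335]
eef_rot: [-0.0, 0.995, 0.097, 0.001]
force: [-0.3, 1.0, -0.2]
gripper_width: 1.002
gripper_force: 0.0
tab 44 [ 0.47200646 -0.06263859  0.14727327] [ 0.46134603 -0.06988679  0.13763305] [ 0.48424958 -0.05587403  0.15076871]
((474.456787109375, -70.87358093261719), (65.25169372558594, 71.63816833496094), 9.60173511505127)
[ 0.17972385 -0.15637694]
tab 38 [ 0.47549526 -0.06593732  0.14625851] [ 0.46072128 -0.07207922  0.1043103 ] [ 0.48732861 -0.05824777  0.14951912]
((476.6516418457031, -74.18424224853516), (64.80455780029297, 70.32989501953125), 10.709800720214844)
[ 0.17347166 -0.15743497]
```

View pics/t2.png

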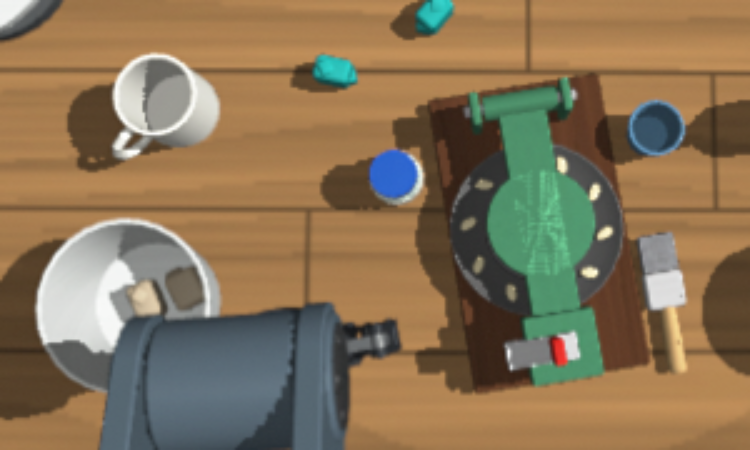

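Both lumps are in the pail, at (140,297) and (185,285) in the crop. The bar is bare and the red tab is at (560,350). Next I'll move over the tab.

```bash
python3 -m inch '[-0.2,-4.2,0,0,0,-1,0.8,-0.2,-4.2,0,0,0,0,0.8,-0.2,-4.2,0,0,0,0,0.7,-0.2,-4.2,0,0,0,0,0.7,-0.1,-4.3,-1,0,0,0,0.7,0,0,-1,0,0,0,0.7,0,0,0,0,0,0,0.7,0,0,0,0,0,0,0.7]' 60
python3 - <<'E'
from h import *
im,d=ctrl.grab_frame("wrist"); cv2.imwrite("pics/w3.png",im[...,::-1])
w=cloud("wrist",d); hsv=cv2.cvtColor(im,cv2.COLOR_RGB2HSV)
box=(abs(w[...,0]-.474)<.05)&(abs(w[...,1]+.07)<.08)&(w[...,2]<.16)
red=box&((hsv[...,0]<6)|(hsv[...,0]>174))&(hsv[...,1]>180)&(w[...,2]>.08)
r=w[red]; print(red.sum(),r.min(0),r.max(0)); t=r[r[:,2]>.143]; print(len(t),t.mean(0),cv2.minAreaRect((t[:,:2]*1000).astype(np.float32)))
o=w[box&~red&(w[...,2]>.104)]; print("others",len(o),o.min(0),o.max(0),np.percentile(o,[50,95],axis=0))
E
```

```text
t: 13.3
tcp_pos: [0.4735, -0.0604, 0.2121]
eef_rot: [-0.0, 0.996, 0.09, -0.0]
force: [-0.4, -0.1, 0.4]
gripper_width: 0.698
gripper_force: 0.0
610 [ 0.45975072 -0.07035719  0.10961995] [ 0.4855042  -0.05642317  0.15014672]
465 [ 0.47310034 -0.06310749  0.14814636] ((472.50909423828125, -63.16632080078125), (24.623428344726562, 10.795577049255371), 10.400254249572754)
others 570 [ 0.45286995 -0.08653773  0.10400049] [ 0.48683436 -0.01493938  0.14778401] [[ 0.47009352 -0.0473427   0.10438726]
 [ 0.48429611 -0.02034871  0.14562096]]
```

View pics/w3.png

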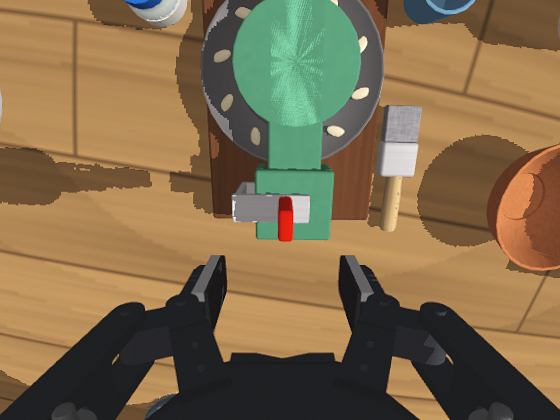

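The red tab is at (286,218), between the open fingers and aligned with them, with nothing beside it. I'll lower and grip it.

```bash
python3 -m inch '[0,-0.3,-3,0,0,0,0.7,0,0,-3,0,0,0,0.7,0,0,-2.5,0,0,0,0.7,0,0,-1.2,0,0,0,0.7,0,0,0,0,0,0,0.7,0,0,0,0,0,0,0.3,0,0,0,0,0,0,0.1,0,0,0,0,0,0,0,0,0,0,0,0,0,0,0,0,0,0,0,0,0]' 60; python3 -m inch '[0,0,0,0,0,0,0,0,0,0,0,0,0,0,0,0,0,0,0,0,0]'
```

```text
t: 14.35
tcp_pos: [0.4737, -0.0629, 0.1165]
eef_rot: [-0.002, 0.996, 0.087, 0.001]
force: [0.4, 8.4, 5.6]
gripper_width: 0.128
gripper_force: 59.3
t: 14.65
tcp_pos: [0.4737, -0.0629, 0.1165]
eef_rot: [-0.002, 0.996, 0.088, 0.001]
force: [1.3, 8.2, 6.0]
gripper_width: 0.129
gripper_force: 59.3
```

```bash
python3 -m inch '[-0.1,0.5,0,0,0,0,0,-0.1,0.5,0,0,0,0,0,-0.1,0.5,0,0,0,0,0,-0.1,0.5,0,0,0,0,0,-0.05,0.4,0,0,0,0,0,0,0,0,0,0,0,0,0,0,0,0,0,0,0]' 80
```

```text
t: 15.35
tcp_pos: [0.4704, -0.0428, 0.1165]
eef_rot: [0.002, 0.996, 0.089, 0.002]
force: [-1.4, -8.0, 6.4]
gripper_width: 0.131
gripper_force: 81.5
```

```bash
python3 -m inch '[-0.05,0.3,0,0,0,0,0,0.15,0.03,0.87,-0.35,1.97,0,0,0.15,0.03,0.86,-0.35,1.97,0,0,0.2,0.04,0.86,-0.35,1.97,0,0,0.2,0.04,0.85,-0.35,1.97,0,0,0,0,0,0,0,0,0]'
```

```text
t: 15.95
tcp_pos: [0.4776, -0.039, 0.1506]
eef_rot: [0.009, 0.994, 0.089, -0.068]
force: [0.2, -7.6, -2.9]
gripper_width: 0.13
gripper_force: 80.3
```

```bash
python3 -m inch '[0.28,0.05,0.84,-0.35,1.97,0,0,0.28,0.05,0.84,-0.35,1.97,0,0,0.33,0.06,0.82,-0.35,1.97,0,0,0.33,0.06,0.82,-0.35,1.97,0,0,0.38,0.07,0.79,-0.35,1.97,0,0,0.38,0.07,0.79,-0.35,1.97,0,0,0.43,0.08,0.77,-0.35,1.97,0,0,0,0,0,0,0,0,0,0,0,0,0,0,0,0]'
python3 - <<'E'
from h import *
im,d=ctrl.grab_frame("scene"); cv2.imwrite("pics/s4.png",im[...,::-1])
E
```

```text
t: 16.85
tcp_pos: [0.5015, -0.0348, 0.206]
eef_rot: [0.019, 0.978, 0.087, -0.188]
force: [2.8, -6.6, -4.2]
gripper_width: 0.124
gripper_force: 80.2
```

View pics/s4.png

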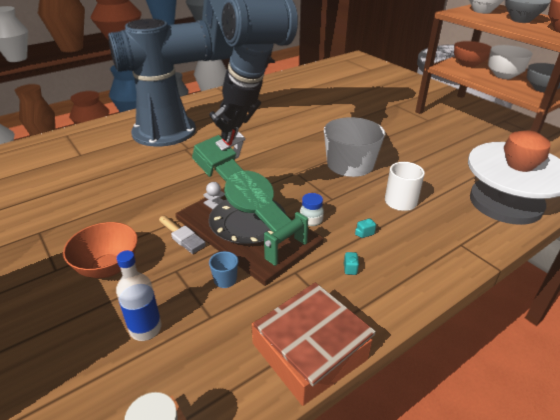

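The bar is up: the ball shows bare at (213,190), the coupler is held at (215,150), and the plate and pots haven't moved. I'll check that it's steady and hand in.

```bash
python3 -m inch '[0,0,0,0,0,0,0,0,0,0,0,0,0,0,0,0,0,0,0,0,0,0,0,0,0,0,0,0,0,0,0,0,0,0,0,0,0,0,0,0,0,0]'; python3 -c "
from workcell import ctrl
s=ctrl.state(); print(s['qd'].round(3)); print(ctrl.hand_in())"
```

```text
t: 17.5
tcp_pos: [0.5015, -0.0349, 0.206]
eef_rot: [0.019, 0.978, 0.087, -0.188]
force: [2.3, -8.2, -4.6]
gripper_width: 0.126
gripper_force: 80.2
[-0.001 -0.    -0.001 -0.001  0.    -0.002]
the job is handed in; nothing more can be done
None
```

I handed the job in at 17.5 s: both clay lumps are in the pail, and the bar is unlatched and held steady in the gripper with its front end raised about 9 cm; the plate and other items look unmoved in the last picture.

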